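# Switch the busking amp off and snap the dust cap onto its input jack

## Task

Put the little battery amp away: turn its selector knob back to the red dot (off), then take the orange dust cap from the white coaster, set it over the amp's input jack and press it straight down through the click until it is fully home on its washer. Do not stop at the click: finish while your gripper is still on the cap, pressing it firmly down and holding it there. Leave the harmonica, the tuner and the pick box where they lie.

Things in the scene. Friction and masses are not known exactly. Their poses are not given: they have to be found in the camera images.
- selector (a joint): selector angle, rad, growing clockwise seen from above. Five detents 0.524 (30 deg) apart: 0 = amber dot (battery test; end stop), 0.524 = red dot = OFF, 1.047, 1.571 and 2.094 (end stop) = white dots. It starts on a white dot: turn it anticlockwise by 30, 60 or 90 deg. Detent torque up to about 0.1 N m; within 10 deg of a dot it settles on that dot by itself
- selector_grip (a point): on the selector's upright axis at the height to grip it, 17 mm above the amp's flat black top panel. The ivory pointer knob: a bar 44 mm long, 12 mm wide, 18 mm tall (8 to 26 mm above the panel) on a disc of 38 mm diameter. The bar lies along this frame's x, centred on the axis; +x points out of its pointer end (black line); z is up
- jack_seat (a point): centre of the top face of the washer at the input jack's foot, at rest, 6 mm above the amp's panel; axes as the amp's, z up. The jack: an upright steel collar, 24 mm diameter, rising 19 mm above this point, its top 5 mm tapered to 17 mm diameter. Four spring balls peep out of it, 6 mm above this point, to 15 mm from its axis. The selector's axis is 96 mm away along +y
- cap: orange dust cap, 37 mm diameter, 28 mm tall, 25 g, upright, mouth down on the coaster. Origin: centre of its lower rim; z up. Bore 31 mm, 22 mm deep; rounded lip of 26.4 mm bore inside the mouth. On the jack the lip meets the balls with the rim 8 mm above jack_seat; resistance climbs to about 12 N, drops with a click at about 4 mm; fully home the rim is 0 to 1.5 mm below jack_seat
- washer: black rubber washer round the jack's foot, 40 mm diameter, 3 mm thick; origin at the centre of its top face. It gives 1.5 mm: about 1 N to start, 7 N when squashed flat, then it is hard. A firm steady push of about 10 N on the cap keeps it squashed
- coaster: white ceramic coaster, 100 mm diameter, 8 mm thick, loose on the shelf (220 g); origin at the centre of its underside. The cap stands on it
- amp: dark green battery amp, box 130 mm deep (x), 190 mm wide (y), 95 mm tall, fixed; origin at the centre of its underside, z up. On its top panel, at x = 0: selector at y = +48 mm, input jack at y = -48 mm; small level knob (18 mm diameter, 11 mm tall) at x = +42 mm, y = 0. It stands on a teak board 250 mm deep whose top is 45 mm above the work surface
- harmonica: silver harmonica, 100 x 27 x 20 mm, loose on the shelf between the amp and the coaster, long side along its x; origin at the centre of its underside. Not to be disturbed
- tuner: turquoise clip tuner, 34 x 56 x 26 mm, loose near the shelf's left (+y) end; origin at the centre of its underside. Not to be disturbed
- pick_box: dark wooden pick box, 62 x 90 x 31 mm, loose near the shelf's right (-y) end; origin at the centre of its underside. Not to be disturbed
Things that resemble listed ones, but are neither listed nor needed, are in the scene too. What is shaped like the cap but blue, pink or purple is not meant.

How it is judged:
By the outcome, as a careful person would: the job done as asked, in the order asked, and still so for the second after the job is handed in, while the arm keeps its last pose, push and grip.
It also fails if it takes over 58 s, if anything falls off the work surface, if the arm or the gripper's body presses on something with over 40 N, if the wrist force passes 120 N, or if a joint passes its speed limit or range.

## Robot

A 6-joint arm with a two-finger parallel gripper is mounted at the origin on the work surface. World frame = base frame: x ahead of the robot, y to its left, z up, the work surface at z = 0. Lengths are in m, angles in rad, forces in N, time in s.
With the tool pointing down it reaches from about 0.375 to 0.975 m from the base axis. Payload 3.8 kg.
Tool frame: the origin (TCP) lies at the very end of the fingers, on their centre line; the grasp point (between the pads) lies 19 mm behind it; z points along the fingers, y is the direction in which the jaws open and shut (so a half turn about z gives the same grasp; the last joint's range is limited). The gripper opens to 85 mm and grips with 20 to 120 N. Pads are 22 mm wide; open, the fingers measure 114 mm over their backs; the gripper's body (76 mm by 85 mm) begins 54 mm behind the grasp point. The pads swing forward as they close: fully open they stand 13 mm farther back than shut.
Start: joints at [1.15, 0.264, 1.604, -0, 1.274, -0.037], TCP at [0.253, 0.626, 0.231] pointing down, gripper open.
Joint ranges: [-2.63, 2.63], [-0.94, 2.18], [0.31, 2.57], [-1.31, 4.45], [0, 2.66], [-2.55, 2.55]. Speed limits (rad/s): [2.57, 2.57, 3.14, 3.14, 3.14, 3.14].

## Interface

Orientations are given as a rotation vector (axis times angle).
In Python, from workcell import status, read_camera, camera_info, order gives the robot as it stands.
- The arm moves only by the tool move_arm, never from a script. Its argument "deltas" is a list of rows, each a list of 3 entries, a list of its own where there are three numbers: the turn, a rotation vector about the world's x, y, z as a fraction of full scale, then the shift along the world's x, y, z as a fraction of full scale, then the closure, from -1 (fully open) to 1 (shut), so that 0 is half open. A call has 1 to 20 rows; each row is the pose to reach, as a shift and turn from the pose commanded when the call began; what a row does not reach only later rows make up. Full scale, the value 1, is 0.1 m for a shift and pi/2 rad for a turn. A row lasts 1/8 s, in which the tool goes at most 62.5 mm and 10.7 degrees, less where a joint would pass 70% of its speed; a pose out of reach is approached as far as the arm can. A call with a number of a shift or a turn outside -1 to 1 is refused whole. A call with a gripper value outside its range is refused whole. The fingers move at their own pace and stop on an object; "grip_force" is the grip in N (left out, the last holds). Time passes only in rows, so rows that repeat a pose let the fingers close. It gives the time, the measured TCP pose, the force and the opening at its end, in the units of the state.
- status.read_state(): the state, without advancing time (a new reading comes with each control period).
- read_camera(name): name is "scene" or "top" or "wrist"; returns (picture, depth): 384x512x3 uint8, red, green, blue; 384x512 float32, m along the optical axis (not along the pixel's ray), 0 where there is no reading.
- camera_info(name): a dict with "K" (3x3 intrinsics, pixels), "R" (3x3) and "t" (3): a world point X has camera coordinates R X + t. Camera axes: x right, y down, z forward; pixel columns grow to the right and rows downward; lengths in m; the calibration is good to about 2 mm. A picture is of the moment at which its call begins: read the wrist's pose just before it. camera_info takes no time and is no camera call; for the wrist camera it gives the pose at the moment of the call.
- order.finish_job(): hands the job in, once; it reports no verdict.
The state is a dict: "time": time; "q": joint angles; "joint_vel": joint speeds; "joint_torque": joint torques, N m; "tool_pos": TCP position; "tcp_rot": TCP orientation; "wrist_force": force on the tool from outside, world axes, zero at the start; "torque": the same for the moment, N m; "width": opening from 0.0 (shut) to 1.0 (fully open).
Only numpy, scipy, OpenCV 4.12 (cv2) and the standard library are available. Lean on these libraries where they do the work, as an engineer would, in place of code of your own. Each camera call takes 0.05 s, during which the arm holds its last target. There are 200 camera calls.

## Working session

There is one attempt and no reset: what is moved stays moved. The work goes in short steps, Python scripts to look and compute and a tool call to move; the robot and the scene stay as the last step left them, time stands still between calls to the robot, and variables do not carry over. Pictures are saved under pics/ and viewed, about 8 in all and at most 12, crops included, and the job is handed in when it is done.

Besides the shell and the picture viewer there is one more tool, called after "Call:" by a JSON object that holds its "fn" and its "kwargs". move_arm: Moves the arm, as the interface text tells. Its arguments: {"type":"object","properties":{"deltas":{"type":"array","items":{"type":"array"}},"grip_force":{"type":"number"}},"required":["deltas"]}

```bash
mkdir -p pics; ls; cat > h.py <<'E'
import numpy as np,cv2
from workcell import status, read_camera, camera_info, order
def grab(n):
    ci=camera_info(n); im,d=read_camera(n); return im[:,:,::-1].copy(),d,{k:np.array(ci[k]) for k in 'KRt'}
def ray(ci,u,v,z):
    K,R,t=ci['K'],ci['R'],ci['t']; o=-R.T@t; r=R.T@np.linalg.solve(K,[u,v,1]); return o+r*(z-o[2])/r[2]
def proj(ci,X):
    p=ci['K']@(ci['R']@np.array(X)+ci['t']); return p[:2]/p[2]
def pts(ci,d):
    v,u=np.indices(d.shape); P=np.stack([u*d,v*d,d],-1)@np.linalg.inv(ci['K']).T
    return (P-ci['t'])@ci['R']
E
python3 - <<'E'
from h import *
print(status.read_state())
for n in('scene','top'):
    im,d,ci=grab(n); print(n,-ci['R'].T@ci['t'],ci['K'][0,0]); cv2.imwrite(f'pics/{n}0.png',im); np.savez(f'{n}0.npz',im=im,d=d,**ci)
a=cv2.imread('pics/scene0.png');b=cv2.imread('pics/top0.png')
E
```

```text
pics
{'time': 0.0, 'q': array([ 1.15008389e+00,  2.64792507e-01,  1.60539534e+00, -3.08954332e-05,
        1.27367770e+00, -3.68879342e-02]), 'joint_vel': array([-0.00043785,  0.00079023, -0.0010676 ,  0.00038469,  0.00075032,
       -0.00153599]), 'joint_torque': array([ 3.37970068e-04, -5.15093851e+01, -3.67319512e+01,  9.62764989e-05,
        1.29964194e-02, -2.17121135e-05]), 'tool_pos': array([0.25247001, 0.62521328, 0.22992398]), 'tcp_rot': array([-0.59910883, -3.08344008,  0.00348718]), 'wrist_force': array([-0.72166366,  0.33887242,  0.33770778]), 'torque': array([ 0.0154932 , -0.04255801,  0.01307064]), 'width': 0.9992888807631856}
scene [ 1.06345219 -0.59952666  1.03164271] 470.41383265116275
top [ 0.41239913 -0.01289264  1.29227101] 356.4502879738813
```

View pics/top0.png

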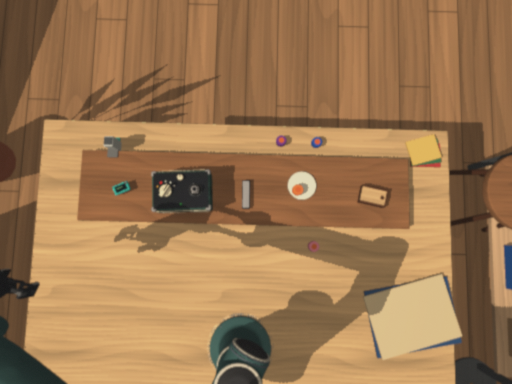

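View pics/scene0.png

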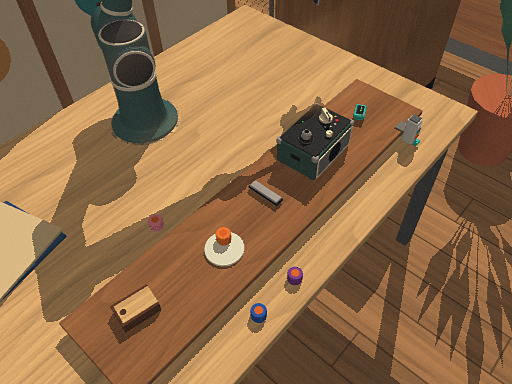

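The top view shows the amp at about (182,191), the harmonica at (246,194), the coaster at (302,186), the pick box at (375,195) and the tuner at (122,188). Cap-like things: orange on the coaster (299,188), pink (314,245), purple (282,141) and blue (318,142). Only the first is orange and on the white coaster. Next I measure these and enlarge to confirm.

```bash
python3 - <<'E'
from h import *
for n,hz in(('top',0),('scene',0)):
    z=np.load(f'{n}0.npz'); ci={k:z[k] for k in 'KRt'}; im,d=z['im'],z['d']; P=pts(ci,d)
    hsv=cv2.cvtColor(im,cv2.COLOR_BGR2HSV); H,S,V=hsv[...,0],hsv[...,1],hsv[...,2]
    X=P[...,0];Y=P[...,1];Z=P[...,2]
    onb=(X>.3)&(X<.65)&(abs(Y)<.65)&(d>0)
    o=onb&(H<12)&(S>200)&(V>150)&(Z>.05)&(Z<.1)&(Y<-.0)
    top=o&(Z>.075); print(n,'cap',o.sum(),top.sum(),P[top].mean(0),P[top].min(0),P[top].max(0))
    w=onb&(S<40)&(V>180)&(Z<.065)&(Z>.03)&(Y<0); print('coaster',w.sum(),P[w].mean(0),P[w].min(0),P[w].max(0))
    a=onb&(Z>.13)&(Z<.147)&(Y>0)&(Y<.5); print('amp panel z',np.median(Z[a]))
    c=cv2.minAreaRect(np.argwhere(a)[:,::-1].astype(np.float32)); bp=[ray(ci,u,v,.14)for u,v in cv2.boxPoints(c)]; print(np.round(bp,4)); r=cv2.minAreaRect(P[a][:,:2].astype(np.float32)); print(r)
    print('board',np.median(Z[onb&(Z<.06)&(Z>.03)]))
z=np.load('top0.npz');A=cv2.resize(z['im'][160:225,145:220],None,fx=5,fy=5,interpolation=2);z=np.load('scene0.npz');B=cv2.resize(z['im'][225:275,195:250],None,fx=6,fy=6,interpolation=2);C=cv2.resize(z['im'][95:175,270:360],None,fx=4.4,fy=4.4,interpolation=2)
h=355;cv2.imwrite('pics/c1.png',np.hstack([cv2.resize(i,(int(i.shape[1]*260/i.shape[0]),260)) for i in(A,B)]))
E
```

```text
<stdin>:8: RuntimeWarning: Mean of empty slice.
  ret = um.true_divide(
Traceback (most recent call last):
ValueError: zero-size array to reduction operation minimum which has no identity
```

```bash
python3 - <<'E'
from h import *
for n,px in(('top',[(299,188),(308,178),(200,200),(246,194),(375,195),(122,188)]),('scene',[(223,233),(225,260),(300,150),(265,193)])):
    z=np.load(f'{n}0.npz'); ci={k:z[k] for k in 'KRt'}; im,d=z['im'],z['d']; P=pts(ci,d)
    hsv=cv2.cvtColor(im,cv2.COLOR_BGR2HSV)
    for u,v in px: print(n,u,v,np.round(P[v,u],3),hsv[v,u])
z=np.load('top0.npz');A=cv2.resize(z['im'][160:225,145:220],None,fx=5,fy=5,interpolation=2);z=np.load('scene0.npz');B=cv2.resize(z['im'][225:275,195:250],None,fx=6,fy=6,interpolation=2)
cv2.imwrite('pics/c1.png',np.hstack([cv2.resize(i,(int(i.shape[1]*300/i.shape[0]),300)) for i in(A,B)]))
E
```

```text
top 299 188 [ 0.553 -0.187  0.081] [  9 189 219]
top 308 178 [ 0.592 -0.222  0.058] [ 23  46 226]
top 200 200 [0.499 0.142 0.14 ] [ 0  6 44]
top 246 194 [ 0.529 -0.006  0.07 ] [ 16  35 168]
top 375 195 [ 0.537 -0.449  0.077] [ 17 121 217]
top 122 188 [0.537 0.418 0.078] [85 67 42]
scene 223 233 [ 0.554 -0.183  0.082] [ 10 212 218]
scene 225 260 [ 0.597 -0.222  0.051] [ 22  49 224]
scene 300 150 [0.551 0.115 0.139] [76 87 56]
scene 265 193 [ 0.538 -0.009  0.063] [ 14  43 174]
```

View pics/c1.png

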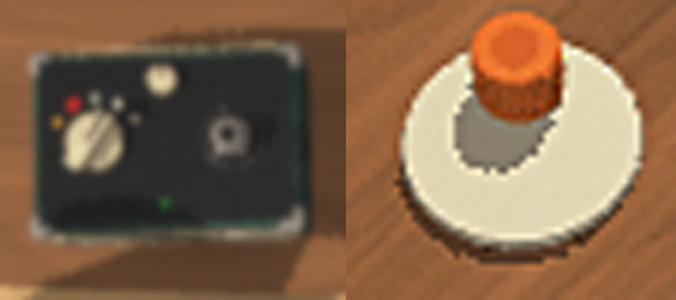

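The crop confirms an orange cap with a darker orange ring on the white coaster. On the amp the dots run amber, red, white ×3 clockwise, and the bar points up-right toward a white dot. Next I measure.

```bash
python3 - <<'E'
from h import *
for n in('top','scene'):
    z=np.load(f'{n}0.npz'); ci={k:z[k] for k in 'KRt'}; im,d=z['im'],z['d']; P=pts(ci,d)
    hsv=cv2.cvtColor(im,cv2.COLOR_BGR2HSV); H,S,V=hsv[...,0].astype(int),hsv[...,1],hsv[...,2]
    X,Y,Z=P[...,0],P[...,1],P[...,2]; roi=(X>.4)&(X<.7)
    o=roi&(H<13)&(S>150)&(V>120)&(abs(Y+.19)<.06)&(Z>.06); t=o&(Z>.077)
    def show(nm,m,zz):
        c,r=cv2.minEnclosingCircle(np.argwhere(m)[:,::-1].astype(np.float32)); m2=P[m]; print(n,nm,m.sum(),'px',c,'ray',np.round(ray(ci,*c,zz),4),'lo',np.round(m2.min(0),3),'hi',np.round(m2.max(0),3))
    show('captop',t,.081); w=roi&(S<75)&(V>140)&(abs(Y+.2)<.08)&(Z<.066); show('coaster',w,.053)
    a=(abs(Z-.14)<.006)&(X>.4)&(X<.7)&(Y>.0)&(Y<.45); r=cv2.minAreaRect(P[a][:,:2].astype(np.float32)); print('amp',r,np.median(Z[a]))
    hm=(Z>.055)&(Z<.08)&(abs(Y)<.06)&(X>.4)&(X<.7); print('harm',cv2.minAreaRect(P[hm][:,:2].astype(np.float32)),np.percentile(Z[hm],95))
    if n=='top':
        print('sel',ray(ci,165.6,190.3,.166),'jack',ray(ci,194.8,189.2,.165))
print(camera_info('wrist'))
E
```

```text
top captop 77 px (297.6538391113281, 189.34616088867188) ray [ 0.5485 -0.1827  0.081 ] lo [ 0.532 -0.198  0.077] hi [ 0.564 -0.166  0.091]
top coaster 505 px (301.5238037109375, 185.26190185546875) ray [ 0.5664 -0.2     0.053 ] lo [ 0.519 -0.248  0.043] hi [ 0.614 -0.152  0.064]
amp ((0.530250072479248, 0.20544031262397766), (0.13158968091011047, 0.19185969233512878), 3.7955424785614014) 0.14143867557342404
harm ((0.56544429063797, -0.0035685645416378975), (0.16913296282291412, 0.02438521757721901), 1.5407094955444336) 0.07073970094321634
sel [0.5246845  0.24823931 0.166     ] jack [0.53076513 0.15613066 0.165     ]
scene captop 152 px (222.8505096435547, 233.40721130371094) ray [ 0.5543 -0.1834  0.081 ] lo [ 0.534 -0.202  0.077] hi [ 0.571 -0.165  0.086]
scene coaster 751 px (223.58973693847656, 248.0) ray [ 0.571  -0.2006  0.053 ] lo [ 0.523 -0.248  0.048] hi [ 0.619 -0.15   0.059]
amp ((0.5337727665901184, 0.20489120483398438), (0.13171997666358948, 0.1925867646932602), 3.0954010486602783) 0.14061717619158334
harm ((0.5337457060813904, -0.005821017548441887), (0.02730465494096279, 0.10196873545646667), 89.98844146728516) 0.06797378772549667
{'K': array([[280.74716876,   0.        , 255.9300282 ],
       [  0.        , 280.74716876, 192.08131846],
       [  0.        ,   0.        ,   1.        ]]), 'R': array([[ 0.37459032,  0.92718792, -0.00215853],
       [ 0.8953316 , -0.36111316,  0.26072707],
       [ 0.24096352, -0.09959843, -0.96541014]]), 't': array([-0.67384399, -0.03385293,  0.37928168])}
```

Call:
{"fn": "move_arm", "kwargs": {"deltas": [[[0,0,0],[0.35,-0.46,0.1],-1],[[0,0,0],[0.69,-0.93,0.2],-1],[[0,0,0],[0.69,-0.93,0.2],-1]]}}

```text
time: 0.48
tool_pos: [0.324, 0.5304, 0.252]
tcp_rot: [0.605, 3.081, 0.0]
wrist_force: [-0.0, 0.2, -0.3]
width: 0.997
```

Call:
{"fn": "move_arm", "kwargs": {"deltas": [[[0,0,0],[0.35,-0.46,0],0],[[0,0,0],[0.69,-0.93,0],0],[[0,0,0],[0.69,-0.93,0],0]]}}

```text
time: 0.85
tool_pos: [0.3921, 0.4377, 0.2507]
tcp_rot: [-0.605, -3.083, 0.002]
wrist_force: [0.7, 1.1, 0.2]
width: 0.497
```

Call:
{"fn": "move_arm", "kwargs": {"deltas": [[[0,0,0],[0.35,-0.46,0],0],[[0,0,0],[0.69,-0.93,0],0],[[0,0,0],[0.69,-0.93,0],0]]}}

```text
time: 1.23
tool_pos: [0.461, 0.3455, 0.2508]
tcp_rot: [-0.605, -3.083, 0.001]
wrist_force: [-1.3, -0.4, -0.4]
width: 0.5
```

Call:
{"fn": "move_arm", "kwargs": {"deltas": [[[0,0,0],[0.35,-0.46,0],0],[[0,0,0],[0.69,-0.93,0],0],[[0,0,0],[0.69,-0.93,0],0],[[0,0,0],[0.69,-0.93,0],0]]}}

```text
time: 1.72
tool_pos: [0.528, 0.2556, 0.2508]
tcp_rot: [-0.598, -3.083, -0.001]
wrist_force: [-0.3, 0.6, -0.0]
width: 0.5
```

```bash
python3 - <<'E'
from h import *
s=status.read_state(); print(s)
im,d,ci=grab('wrist'); np.savez('w1.npz',im=im,d=d,**ci); cv2.imwrite('pics/w1.png',im)
print(proj(ci,[.529,.253,.166]),proj(ci,[.535,.157,.165]))
E
```

```text
{'time': 1.725, 'q': array([ 4.07523325e-01,  8.63969036e-02,  1.77459829e+00,  1.47822341e-03,
        1.28142579e+00, -7.80420379e-01]), 'joint_vel': array([ 0.01908875, -0.00635115,  0.00396081, -0.00365463, -0.00124905,
       -0.00609012]), 'joint_torque': array([-9.89830010e-01, -4.16247761e+01, -3.69937956e+01, -8.26833257e-02,
       -1.85049372e-02,  1.71460473e-03]), 'tool_pos': array([0.52796141, 0.2555732 , 0.25083526]), 'tcp_rot': array([-5.98086273e-01, -3.08262577e+00, -1.10376648e-03]), 'wrist_force': array([-0.29635298,  0.61242374, -0.02613811]), 'torque': array([0.017959  , 0.04305936, 0.00261512]), 'width': 0.5002063164790804}
[253.51970688 199.44457076] [156.12135637 243.83145798]
```

View pics/w1.png

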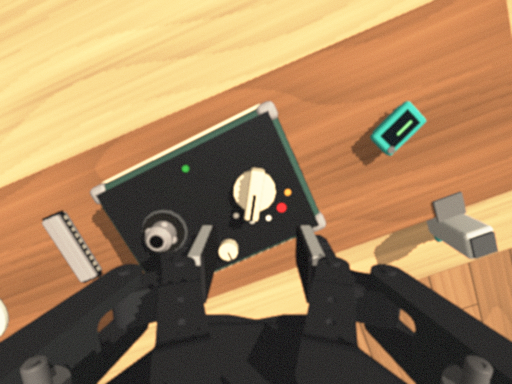

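The knob is at about (254,192) with its pointer line at (252,208). Dots visible: amber (287,192), red (281,208), white (268,218) and white (236,216). The hidden white dot lies under the pointer, so it is at the fourth detent (1.571), which means turning 60° anticlockwise. I'll measure the axis, bar angle and jack.

```bash
python3 - <<'E'
from h import *
z=np.load('w1.npz'); ci={k:z[k] for k in 'KRt'}; im,d=z['im'],z['d']; P=pts(ci,d)
hsv=cv2.cvtColor(im,cv2.COLOR_BGR2HSV); H,S,V=hsv[...,0].astype(int),hsv[...,1],hsv[...,2]
X,Y,Z=P[...,0],P[...,1],P[...,2]
v,u=np.indices(d.shape); roi=np.hypot(u-254,v-195)<50
def cen(m): 
    n,l,st,c=cv2.connectedComponentsWithStats(m.astype(np.uint8)); return [(st[i,4],c[i]) for i in range(1,n) if st[i,4]>8]
for nm,m in(('red',roi&((H<6)|(H>174))&(S>150)&(V>100)),('amber',roi&(H>10)&(H<25)&(S>150)&(V>120)),('pale',roi&(S<110)&(V>110)&(Z<.144))):
    for a,c in cen(m): print(nm,a,np.round(c,1),np.round(ray(ci,*c,.14),4))
print('z pct',np.percentile(Z[roi&(V>130)],[5,50,95]))
bar=roi&(Z>.158)&(V>100); r=cv2.minAreaRect(P[bar][:,:2].astype(np.float32)); print('bar',bar.sum(),r,'mean',P[bar].mean(0))
a=(abs(Z-.14)<.004)&(X>.4)&(X<.66)&(Y>.05)&(Y<.36)&(V<110); print('amp',cv2.minAreaRect(P[a][:,:2].astype(np.float32)),np.median(Z[a]))
j=(np.hypot(u-160,v-235)<35)&(Z>.152)&(Z<.18); print('jack',j.sum(),P[j].mean(0),np.percentile(P[j],[1,99],axis=0))
c=cv2.minEnclosingCircle(np.argwhere(j&(Z>.161))[:,::-1].astype(np.float32)); print(c,ray(ci,*c[0],.165))
cv2.imwrite('pics/c2.png',cv2.resize(im[140:270,120:320],None,fx=4,fy=4,interpolation=2))
E
```

```text
red 95 [281.1 207.2] [0.553  0.2714 0.14  ]
amber 49 [287.3 191.7] [0.5409 0.2821 0.14  ]
pale 116 [266.9 189.9] [0.5322 0.265  0.14  ]
pale 37 [298.4 174.8] [0.5296 0.2972 0.14  ]
pale 11 [236.8 179. ] [0.512 0.243 0.14 ]
pale 11 [233. 191.] [0.5212 0.2352 0.14  ]
pale 28 [235.5 215.2] [0.5442 0.2279 0.14  ]
pale 43 [268.  217.6] [0.5581 0.256  0.14  ]
pale 13 [252.  222.3] [0.5569 0.2399 0.14  ]
z pct [0.14076974 0.15045492 0.1676819 ]
bar 704 ((0.5080201029777527, 0.2643442451953888), (0.012415946461260319, 0.0872904509305954), 60.844642639160156) mean [0.52498775 0.25477965 0.16796248]
amp ((0.5291474461555481, 0.2047841101884842), (0.1257363259792328, 0.18441490828990936), 3.340965747833252) 0.14100849160953266
jack 681 [0.53079784 0.16146499 0.16268804] [[0.52092035 0.148073   0.15280292]
 [0.5434534  0.17019613 0.16753669]]
((157.5, 239.5), 13.285429954528809) [0.53172404 0.16005425 0.165     ]
```

View pics/c2.png

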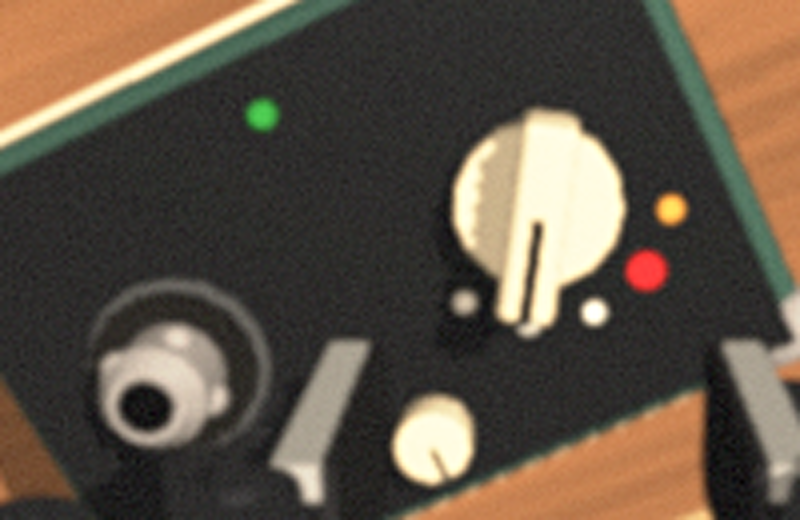

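Fitting the dots gives an axis of about (0.527, 0.254), amp yaw of about 3.4° and the bar at about -27°. I align the jaws and descend to 3 mm above the disc.

Call:
{"fn": "move_arm", "kwargs": {"deltas": [[[0,0,-0.061],[-0.015,-0.01,-0.4],0.2],[[0,0,-0.061],[-0.015,-0.01,-0.8],0.2],[[0,0,-0.061],[-0.015,-0.01,-0.99],0.2],[[0,0,-0.061],[-0.015,-0.01,-0.99],0.2],[[0,0,-0.061],[-0.015,-0.01,-0.99],0.2]], "grip_force": 40}}

```text
time: 2.4
tool_pos: [0.528, 0.2538, 0.1539]
tcp_rot: [0.744, 3.05, 0.002]
wrist_force: [0.7, -0.1, -0.1]
width: 0.401
```

Call:
{"fn": "move_arm", "kwargs": {"deltas": [[[0,0,0],[0,0,0],1],[[0,0,0],[0,0,0],1],[[0,0,0],[0,0,0],1],[[0,0,0],[0,0,0],1]], "grip_force": 40}}

```text
time: 2.9
tool_pos: [0.5284, 0.2535, 0.1541]
tcp_rot: [0.746, 3.049, 0.004]
wrist_force: [-0.9, 0.5, 6.2]
width: 0.123
```

Call:
{"fn": "move_arm", "kwargs": {"deltas": [[[0,0,0.07],[0,0,0.01],1],[[0,0,0.15],[0,0,0.01],1],[[0,0,0.24],[0,0,0.01],1],[[0,0,0.33],[0,0,0.01],1],[[0,0,0.42],[0,0,0.01],1],[[0,0,0.51],[0,0,0.01],1],[[0,0,0.6],[0,0,0.01],1],[[0,0,0.675],[0,0,0.01],1],[[0,0,0.675],[0,0,0.01],1],[[0,0,0.675],[0,0,0.01],1]]}}

```text
time: 4.15
tool_pos: [0.5282, 0.255, 0.1541]
tcp_rot: [-0.897, 3.007, 0.005]
wrist_force: [1.4, 7.3, -0.4]
width: 0.124
```

```bash
python3 - <<'E'
from h import *
s=status.read_state(); print(s['tcp_rot'],s['torque'],s['wrist_force'],s['q'])
E
```

```text
[-0.89747441  3.00677338  0.00524834] [ 1.15067162 -0.12537279  0.04949979] [ 1.40805628  7.26061144 -0.42610937] [ 0.40555376  0.15578371  1.8812713   0.00324532  1.10044787 -1.7468386 ]
```

Call:
{"fn": "move_arm", "kwargs": {"deltas": [[[0,0,0],[0,0,0],0.1],[[0,0,0],[0,0,0],0.1],[[0,0,0],[0,0,0.3],0.1],[[0,0,-0.12],[0,0,0.8],0.0],[[0,0,-0.24],[0,-0.2,1],0.0],[[0,0,-0.36],[0,-0.4,1],0],[[0,0,-0.48],[0,-0.48,1],0],[[0,0,-0.6],[0,-0.48,1],0],[[0,0,-0.66],[0,-0.48,1],0],[[0,0,-0.66],[0,-0.48,1],0]]}}

```text
time: 5.4
tool_pos: [0.5271, 0.2044, 0.253]
tcp_rot: [-0.709, -3.06, 0.001]
wrist_force: [0.8, 0.2, 0.2]
width: 0.502
```

```bash
python3 - <<'E'
from h import *
s=status.read_state(); print(s['tool_pos'],s['tcp_rot'],s['wrist_force'],s['q'])
im,d,ci=grab('wrist'); np.savez('w2.npz',im=im,d=d,**ci)
p=[proj(ci,X) for X in([.527,.254,.166],[.533,.158,.165])]; print(p)
v0=int(min(q[1] for q in p))-70;u0=int(min(q[0] for q in p))-60
cv2.imwrite('pics/c3.png',cv2.resize(im[max(v0,0):v0+180,max(u0,0):u0+240],None,fx=3,fy=3,interpolation=2)); print(u0,v0)
E
```

```text
[0.52706006 0.20438578 0.25302466] [-7.09012931e-01 -3.06009834e+00  1.00005095e-03] [0.82605962 0.22977613 0.17944565] [ 3.26064370e-01  4.42366429e-02  1.81531834e+00 -3.28960562e-04
  1.28273836e+00 -7.89280994e-01]
[array([309.44297495, 171.21932194]), array([211.72289248, 224.20144085])]
151 101
```

View pics/c3.png

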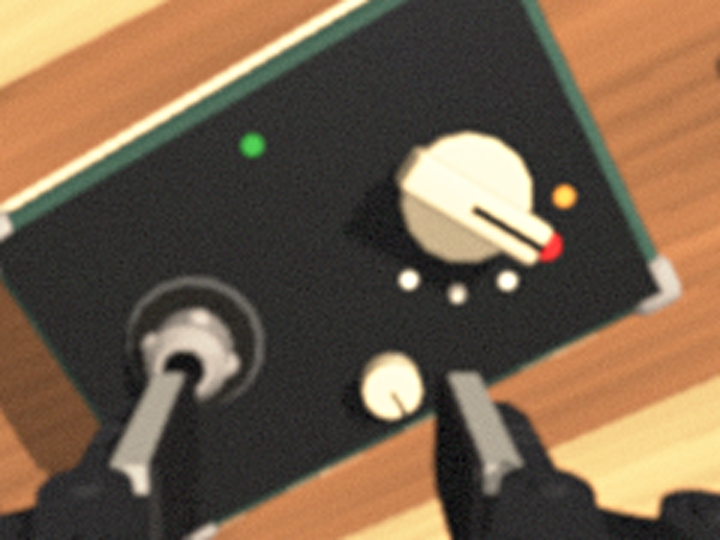

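The pointer now sits on the red dot (crop (550,247)). Now I move over the cap; the jack position is computed from this picture.

```bash
python3 - <<'E'
from h import *
z=np.load('w2.npz'); ci={k:z[k] for k in 'KRt'}; im,d=z['im'],z['d']
hsv=cv2.cvtColor(im,cv2.COLOR_BGR2HSV); H,S,V=hsv[...,0].astype(int),hsv[...,1],hsv[...,2]
def near(m,u,v,r=8,zz=.14):
    vv,uu=np.nonzero(m); k=np.hypot(uu-u,vv-v)<r; return ray(ci,uu[k].mean(),vv[k].mean(),zz)
f=lambda a,b:(151+a/3,101+b/3)
am=near((H>10)&(H<28)&(S>120)&(V>120),*f(565,196)); w=[near((S<80)&(V>140),*f(*c),5) for c in((508,281),(457,294),(409,280))]; g=near((H>45)&(H<75)&(S>120)&(V>90),*f(253,146))
print(am,w,g)
Q=np.array([am]+w)[:,:2]; sol=np.linalg.lstsq(np.c_[2*Q,np.ones(4)],(Q**2).sum(1),rcond=None)[0]; c=sol[:2]; R=np.sqrt(sol[2]+c@c); print('axis',c,'R',R)
print('ang',np.degrees(np.arctan2(*(Q-c).T[::-1]))-np.array([60,0,-30,-60]))
# ring ellipse points from crop (edges left,top,right)
E=np.array([ray(ci,*f(*p),zz)[:2] for zz in(.14,) for p in((128,340),(190,276),(262,338),(145,300),(240,298),(135,365),(250,372))])
sol=np.linalg.lstsq(np.c_[2*E,np.ones(len(E))],(E**2).sum(1),rcond=None)[0]; print('ring',sol[:2],np.sqrt(sol[2]+sol[:2]@sol[:2]))
P=pts(ci,d);X,Y,Z=P[...,0],P[...,1],P[...,2]; a=(abs(Z-.14)<.004)&(X>.4)&(X<.66)&(Y>.05)&(Y<.36)&(V<110); print(cv2.minAreaRect(P[a][:,:2].astype(np.float32)))
E
```

```text
[0.54103144 0.28236484 0.14      ] [array([0.55837577, 0.25641155, 0.14      ]), array([0.55524267, 0.24037388, 0.14      ]), array([0.54434572, 0.22848388, 0.14      ])] [0.48492694 0.20329636 0.14      ]
axis [0.52752624 0.25445722] R 0.030987049735501006
ang [4.1764841  3.62486566 3.0638601  2.92576606]
ring [0.53304482 0.15816063] 0.02118417921986986
((0.5292559862136841, 0.20496228337287903), (0.12576381862163544, 0.18456676602363586), 3.6488888263702393)
```

Call:
{"fn": "move_arm", "kwargs": {"deltas": [[[0,0,0],[0.03,-0.5,0],0],[[0,0,0],[0.06,-1,0],0],[[0,0,0],[0.06,-1,0],0]]}}

```text
time: 5.82
tool_pos: [0.5332, 0.1021, 0.2532]
tcp_rot: [0.714, 3.059, -0.002]
wrist_force: [0.2, 0.1, 0.3]
width: 0.501
```

Call:
{"fn": "move_arm", "kwargs": {"deltas": [[[0,0,0],[0.03,-0.5,0],0],[[0,0,0],[0.06,-1,0],0],[[0,0,0],[0.06,-1,0],0]]}}

```text
time: 6.2
tool_pos: [0.5394, 0.003, 0.2533]
tcp_rot: [0.714, 3.059, -0.001]
wrist_force: [-0.4, 0.9, 0.7]
width: 0.498
```

Call:
{"fn": "move_arm", "kwargs": {"deltas": [[[0,0,0],[0.03,-0.5,0],0],[[0,0,0],[0.06,-1,-0.2],0],[[0,0,0],[0.06,-1,-0.5],0],[[0,0,0],[0.06,-1,-0.5],0]]}}

```text
time: 6.7
tool_pos: [0.5433, -0.0936, 0.2004]
tcp_rot: [-0.708, -3.054, -0.001]
wrist_force: [0.0, 0.8, 0.6]
width: 0.5
```

Call:
{"fn": "move_arm", "kwargs": {"deltas": [[[0,0,0],[0.05,-0.5,0],-0.6],[[0,0,0],[0.05,-0.85,0],-0.6],[[0,0,0],[0.05,-0.85,0],-0.6],[[0,0,0],[0.05,-0.85,0],-0.6]]}}

```text
time: 7.2
tool_pos: [0.5509, -0.1787, 0.2042]
tcp_rot: [0.708, 3.06, 0.001]
wrist_force: [0.4, 0.5, -0.4]
width: 0.8
```

```bash
python3 - <<'E'
from h import *
s=status.read_state(); print(s['tool_pos'],s['tcp_rot'],s['q'])
im,d,ci=grab('wrist'); np.savez('w3.npz',im=im,d=d,**ci); cv2.imwrite('pics/w3.png',im)
P=pts(ci,d); hsv=cv2.cvtColor(im,cv2.COLOR_BGR2HSV); H,S,V=hsv[...,0].astype(int),hsv[...,1],hsv[...,2]
t=(H<16)&(S>120)&(abs(P[...,2]-.081)<.004)&(np.hypot(P[...,0]-.55,P[...,1]+.183)<.04)
c,r=cv2.minEnclosingCircle(np.argwhere(t)[:,::-1].astype(np.float32)); print(t.sum(),c,r,ray(ci,*c,.081),P[t].mean(0),np.percentile(P[t],[1,99],axis=0))
E
```

```text
[ 0.55093007 -0.17874426  0.20422686] [7.08160052e-01 3.05978704e+00 1.16970143e-03] [-3.57245485e-01  1.02191329e-01  1.84458568e+00  9.23203837e-04
  1.19399427e+00 -1.47350811e+00]
1071 (251.26718139648438, 185.3072509765625) 19.02262306213379 [ 0.54824638 -0.18242051  0.081     ] [ 0.54852981 -0.18258182  0.08202898] [[ 0.53188478 -0.19952136  0.07859607]
 [ 0.56565595 -0.16572685  0.08403745]]
```

View pics/w3.png

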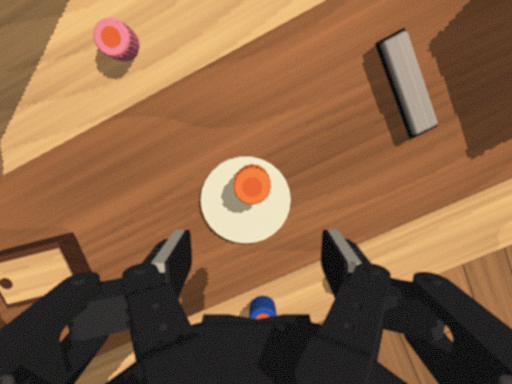

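The orange cap is at (252,186) on the white coaster; pink (115,38) and blue (262,308) are decoys. Cap is at (0.5484, -0.1825). I go down around it.

Call:
{"fn": "move_arm", "kwargs": {"deltas": [[[0,0,0],[-0.025,-0.037,-0.4],-0.6],[[0,0,0],[-0.025,-0.037,-0.8],-0.6],[[0,0,0],[-0.025,-0.037,-0.8],-0.6],[[0,0,0],[-0.025,-0.037,-0.8],-0.6]]}}

```text
time: 7.75
tool_pos: [0.5488, -0.1833, 0.1247]
tcp_rot: [0.708, 3.059, -0.0]
wrist_force: [-0.7, 0.7, 0.4]
width: 0.802
```

Call:
{"fn": "move_arm", "kwargs": {"deltas": [[[0,0,0],[0,0,-0.3],-0.6],[[0,0,0],[0,0,-0.63],-0.6],[[0,0,0],[0,0,-0.63],-0.6],[[0,0,0],[0,0,-0.63],-0.4]]}}

```text
time: 8.25
tool_pos: [0.5496, -0.1843, 0.0628]
tcp_rot: [0.709, 3.057, -0.001]
wrist_force: [0.1, 0.2, 0.1]
width: 0.699
```

Call:
{"fn": "move_arm", "kwargs": {"deltas": [[[0,0,0],[-0.01,0.015,-0.015],-0.4],[[0,0,0],[-0.01,0.015,-0.015],0.1],[[0,0,0],[-0.01,0.015,-0.015],0.4],[[0,0,0],[-0.01,0.015,-0.015],1],[[0,0,0],[-0.01,0.015,-0.015],1],[[0,0,0],[-0.01,0.015,-0.015],1]], "grip_force": 80}}

```text
time: 9.0
tool_pos: [0.5478, -0.1827, 0.0603]
tcp_rot: [0.71, 3.058, -0.0]
wrist_force: [-1.7, 0.8, 6.1]
width: 0.404
```

```bash
python3 - <<'E'
from h import *
s=status.read_state(); print(s['tool_pos'],s['tcp_rot'],s['wrist_force'],s['torque'],s['width'])
E
```

```text
[ 0.54775937 -0.18265755  0.0603483 ] [ 7.09701344e-01  3.05815893e+00 -3.72420789e-04] [-1.70053186  0.75833283  6.07355037] [0.044902   0.15010647 0.02324791] 0.4036437941539358
```

Call:
{"fn": "move_arm", "kwargs": {"deltas": [[[0,0,0],[0,0,0.2],1],[[0,0,0],[0,0,0.6],1],[[0,0,0],[0,0.2,1],1],[[0,0,0],[0,0.6,1],1],[[0,0,0],[0,1,1],1]]}}

```text
time: 9.62
tool_pos: [0.5475, -0.0818, 0.1612]
tcp_rot: [0.711, 3.057, 0.0]
wrist_force: [-0.4, -0.5, -1.0]
width: 0.405
```

Call:
{"fn": "move_arm", "kwargs": {"deltas": [[[0,0,0],[-0.03,0.4,0.2],1],[[0,0,0],[-0.07,0.8,0.45],1],[[0,0,0],[-0.07,1,0.45],1]]}}

```text
time: 10.0
tool_pos: [0.5413, 0.0194, 0.2074]
tcp_rot: [0.706, 3.055, 0.002]
wrist_force: [1.4, 0.0, 1.1]
width: 0.408
```

Call:
{"fn": "move_arm", "kwargs": {"deltas": [[[0,0,0],[-0.03,0.4,0],1],[[0,0,0],[-0.07,0.8,0],1],[[0,0,0],[-0.07,0.9,0],1],[[0,0,0],[-0.07,0.9,0],1]]}}

```text
time: 10.5
tool_pos: [0.5326, 0.1075, 0.2033]
tcp_rot: [-0.708, -3.06, 0.002]
wrist_force: [-0.0, -0.5, 0.8]
width: 0.408
```

```bash
python3 - <<'E'
from h import *
s=status.read_state(); print(s['tool_pos'],s['tcp_rot'],s['wrist_force'],s['width'],s['time'])
im,d,ci=grab('wrist'); np.savez('w4.npz',im=im,d=d,**ci); cv2.imwrite('pics/w4.png',im)
print(proj(ci,np.append(s['tool_pos'][:2],s['tool_pos'][2]+.021)))
E
```

```text
[0.53260838 0.10750157 0.20332525] [-7.08197566e-01 -3.06030554e+00  1.62926593e-03] [-0.00348462 -0.50954633  0.78168223] 0.40844384513823934 10.5
[255.89103224 258.09535723]
```

View pics/w4.png

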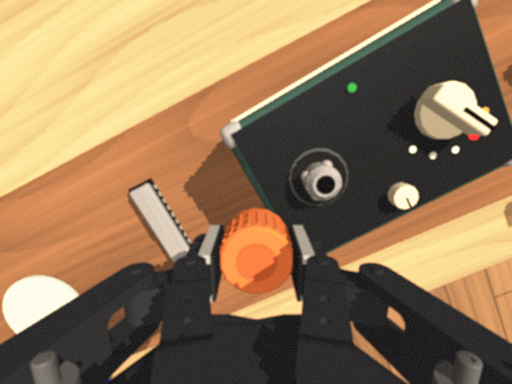

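The cap is held upright at (257,252), the jack hole is at about (325,184) and the coaster stayed behind. I measure the cap-to-jack offset from this one picture.

```bash
python3 - <<'E'
from h import *
z=np.load('w4.npz'); ci={k:z[k] for k in 'KRt'}; im,d=z['im'],z['d']; P=pts(ci,d)
hsv=cv2.cvtColor(im,cv2.COLOR_BGR2HSV); H,S,V=hsv[...,0].astype(int),hsv[...,1],hsv[...,2]
v,u=np.indices(d.shape)
o=(H<16)&(S>120)&(np.hypot(u-257,v-252)<60)&(d>0); zt=np.percentile(P[o][:,2],90); t=o&(P[...,2]>zt-.004)
(c,ax,an)=cv2.fitEllipse(max(cv2.findContours(t.astype(np.uint8),0,1)[0],key=len)); print('captop z',zt,c,ax,ray(ci,*c,.2240),P[t].mean(0))
m=(V<45)&(np.hypot(u-325,v-184)<12); n,l,st,cc=cv2.connectedComponentsWithStats(m.astype(np.uint8)); i=1+st[1:,4].argmax(); print('hole',st[i,4],cc[i],ray(ci,*cc[i],.165))
j=(np.hypot(u-322,v-182)<28)&(P[...,2]>.161)&(P[...,2]<.17); print('jacktop',P[j].mean(0),j.sum(),(np.percentile(P[j],2,axis=0)+np.percentile(P[j],98,axis=0))/2)
g=(V>70)&(S<60)&(np.abs(P[...,2]-.1405)<.004)&(np.hypot(u-320,v-178)<40); G=P[g][:,:2]; k=np.abs(np.hypot(*(G-[.533,.158]).T)-.021)<.004
print(k.sum()); E=np.array([ray(ci,a,b,.14)[:2] for b,a in np.argwhere(g)[k]]); sol=np.linalg.lstsq(np.c_[2*E,np.ones(len(E))],(E**2).sum(1),rcond=None)[0]; print('ring',sol[:2],np.sqrt(sol[2]+sol[:2]@sol[:2]))
E
```

```text
captop z 0.22574836666741296 (257.1553955078125, 259.8846740722656) (68.42469024658203, 79.30890655517578) [0.53389644 0.1075532  0.224     ] [0.5331159  0.1071961  0.22510605]
hole 202 [325.36633663 184.45544554] [0.53291478 0.1587606  0.165     ]
jacktop [0.53133493 0.157776   0.1649566 ] 900 [0.53218286 0.15808251 0.16428203]
259
ring [0.53381217 0.15894015] 0.021483524130228523
```

Call:
{"fn": "move_arm", "kwargs": {"deltas": [[[0,0,0],[0,0.3,0],1],[[0,0,0],[0,0.51,0],1],[[0,0,0],[0,0.51,0],1],[[0,0,0],[0,0.51,0],1],[[0,0,0],[0,0.51,-0.1],1],[[0,0,0],[0,0.51,-0.25],1],[[0,0,0],[0,0.51,-0.25],1],[[0,0,0],[0,0.51,-0.25],1]], "grip_force": 100}}

```text
time: 11.55
tool_pos: [0.5325, 0.1585, 0.1783]
tcp_rot: [-0.71, -3.059, 0.001]
wrist_force: [-0.6, 1.0, 0.3]
width: 0.403
```

Position is right at (0.5325, 0.1585). I lower the cap slowly over the collar.

Call:
{"fn": "move_arm", "kwargs": {"deltas": [[[0,0,0],[0,0,-0.04],1],[[0,0,0],[0,0,-0.08],1],[[0,0,0],[0,0,-0.11],1],[[0,0,0],[0,0,-0.14],1],[[0,0,0],[0,0,-0.14],1]]}}

```text
time: 12.18
tool_pos: [0.532, 0.1589, 0.1643]
tcp_rot: [-0.71, -3.059, 0.0]
wrist_force: [-1.7, 1.3, -0.3]
width: 0.401
```

Call:
{"fn": "move_arm", "kwargs": {"deltas": [[[0,0,0],[0,0,-0.02],1],[[0,0,0],[0,0,-0.04],1],[[0,0,0],[0,0,-0.06],1],[[0,0,0],[0,0,-0.06],1]]}}

```text
time: 12.68
tool_pos: [0.5323, 0.1592, 0.1606]
tcp_rot: [-0.71, -3.059, -0.001]
wrist_force: [-7.9, 1.2, 10.8]
width: 0.396
```

Call:
{"fn": "move_arm", "kwargs": {"deltas": [[[0,0,0],[0,0,-0.015],1],[[0,0,0],[0,0,-0.03],1],[[0,0,0],[0,0,-0.03],1]]}}

```text
time: 13.05
tool_pos: [0.5317, 0.1589, 0.1556]
tcp_rot: [-0.71, -3.058, 0.0]
wrist_force: [-3.6, 2.6, -4.1]
width: 0.406
```

It clicked: the force climbed to 11 N, then dropped. I continue down onto the washer.

Call:
{"fn": "move_arm", "kwargs": {"deltas": [[[0,0,0],[-0.004,0.002,-0.015],1],[[0,0,0],[-0.004,0.002,-0.03],1],[[0,0,0],[-0.004,0.002,-0.035],1],[[0,0,0],[-0.004,0.002,-0.035],1]]}}

```text
time: 13.55
tool_pos: [0.532, 0.1588, 0.1527]
tcp_rot: [-0.71, -3.059, 0.001]
wrist_force: [-5.8, 0.9, 4.2]
width: 0.4
```

Call:
{"fn": "move_arm", "kwargs": {"deltas": [[[0,0,0],[-0.004,0,-0.01],1],[[0,0,0],[-0.004,0,-0.02],1],[[0,0,0],[-0.004,0,-0.02],1],[[0,0,0],[-0.004,0,-0.02],1]]}}

```text
time: 14.05
tool_pos: [0.532, 0.1589, 0.1519]
tcp_rot: [0.71, 3.06, -0.0]
wrist_force: [-7.3, 0.2, 9.4]
width: 0.401
```

Call:
{"fn": "move_arm", "kwargs": {"deltas": [[[0,0,0],[-0.005,0,-0.007],1],[[0,0,0],[-0.01,0,-0.015],1],[[0,0,0],[-0.01,0,-0.015],1],[[0,0,0],[-0.01,0,-0.015],1],[[0,0,0],[-0.01,0,-0.015],1]]}}

```text
time: 14.68
tool_pos: [0.5321, 0.1589, 0.1519]
tcp_rot: [0.709, 3.058, 0.001]
wrist_force: [-8.6, -0.3, 13.5]
width: 0.406
```

```bash
python3 - <<'E'
from h import *
for n in('scene','top','wrist'):
    im,d,ci=grab(n); cv2.imwrite(f'pics/{n}5.png',im); np.savez(f'{n}5.npz',im=im,d=d,**ci)
    P=pts(ci,d); hsv=cv2.cvtColor(im,cv2.COLOR_BGR2HSV); H,S,V=hsv[...,0].astype(int),hsv[...,1],hsv[...,2]
    o=(H<16)&(S>120)&(V>100)&(np.hypot(P[...,0]-.533,P[...,1]-.158)<.03)&(P[...,2]>.145)
    if o.sum(): print(n,o.sum(),np.percentile(P[o],[2,50,98],axis=0))
s=status.read_state(); print(s['tool_pos'],s['wrist_force'],s['torque'],s['width'],s['time'])
a=cv2.imread('pics/scene5.png')[85:185,250:380];b=cv2.imread('pics/wrist5.png')
cv2.imwrite('pics/c5.png',np.hstack([cv2.resize(a,(390,300),interpolation=2),cv2.resize(b,(400,300))]))
E
```

```text
scene 166 [[0.52387128 0.1393654  0.14672991]
 [0.54430487 0.15210111 0.1713458 ]
 [0.5555931  0.17254937 0.17576316]]
wrist 5036 [[0.51535454 0.14254163 0.14651716]
 [0.52900019 0.15999369 0.1733009 ]
 [0.54873022 0.17588686 0.17489311]]
[0.53206101 0.15884698 0.15189768] [-8.26469476 -0.26301766 14.42877524] [-0.13754589  1.32945677  0.05140616] 0.4014588298204508 14.825
```

View pics/c5.png

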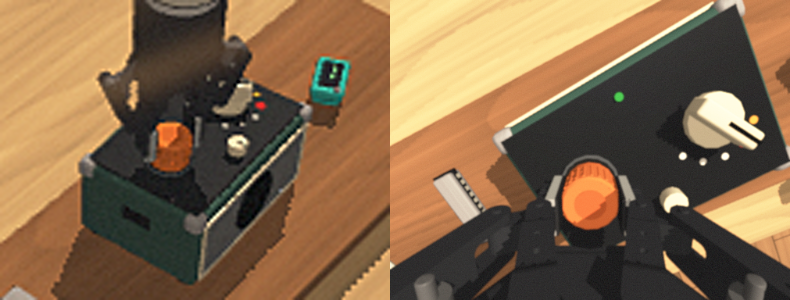

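```bash
python3 - <<'E'
from h import *
print(order.finish_job()); s=status.read_state(); print(s['tool_pos'],s['wrist_force'],s['time'])
E
```

```text
the job is handed in; nothing more can be done
None
the job is handed in; nothing more can be done
```

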